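Tip the glove carton onto its back and park it at the bench rail

TASK

The white and blue glove carton is standing on end on the lab bench. Without gripping or lifting it, push it over with the fingertips so that it lies on its back with its dark dispensing opening facing up, then push it along the bench until its long side sits flush against the side of the aluminium rail nearest the robot, neither end reaching past the rail's ends. Leave the dish stack, the bottle and the beaker where they stand.

Things in the scene. Friction and masses are not known exactly. Their poses are not given: they have to be found in the camera images.
- carton: Closed stiff carton, 0.25 to 0.5 kg, white with blue bands, a dark oval opening (printed flush) on its front (-x) face, a green panel on its back. 64 mm along its x, 110 mm along y, 220 mm along z. It starts upright on its 64 x 110 mm end, clear of the rail; the origin is the centre of that end, z points up. To land opening up it must fall towards its own +x.
- carton_center (a point): Centre of the carton: 110 mm along the carton's z from its origin; same axes. The carton's +x runs at the start along the rail within about 9 degrees, towards the robot's left (the rail's +y), so it falls clear of the rail. Lying, it is 64 mm high with its x pointing down.
- carton_opening (a point): Centre of the carton's front face (the face with the dark oval opening): 32 mm towards the carton's -x from carton_center. Seen from above at the start, a blue stripe runs along the edge of the carton's top on this side.
- rail: Straight aluminium stop rail fixed to the bench: 20 mm thick along its x, 420 mm long along its y, 30 mm high; origin at the centre of its underside. Its x points away from the robot, so the face to park against lies 10 mm from the origin on the -x side; its y points to the robot's left. Turned by up to 9 degrees either way.
- dishes: Bystander: taped stack of five culture dishes, 90 mm across, 80 mm high, origin at the centre of the underside. The three bystanders stand upright, loose, one close behind the rail, one behind the place from which the carton is pushed over, one past its landing place, in any order.
- bottle: Bystander: amber bottle with a blue cap, 64 mm across, 140 mm high, origin at the centre of the underside.
- beaker: Bystander: white open beaker, 68 mm across, 90 mm high, origin at the centre of the underside.
Things that resemble listed ones, but are neither listed nor needed, are in the scene too. Of the things shaped like the carton, the white one is meant.

How it is judged (in metres and radians):
On the way, in this order (a step that is already met when the one before it is completed fails the run):
1. the carton lies on its back, opening up (height (world z) of carton_opening between 0.058 and 0.07 m and angle between carton's own z axis and vertical between 1.5 and 1.64 rad), for 0.2 s.
2. the lying carton is flush against the near side of the rail (all of step 1 and x of carton_center in the frame of rail between -0.072 and -0.055 m and y of carton_center in the frame of rail between -0.1 and 0.1 m and angle between the z axis of carton and the y axis of rail, either way round below 0.06 rad), for 0.2 s.
At the end, for the whole second after the job is handed in: The carton lies flat on its back, opening up, at rest, long side against the rail's near face: middle gap under 7 mm, parallel within 0.06 rad, its middle within 100 mm of the rail's along the rail. Dishes, bottle and beaker upright and within 15 mm of their starts (all of step 2 and linear speed of carton below 0.01 m/s and angular speed of carton below 0.05 rad/s and distance of each of dishes, bottle, beaker from where it was at the start of the episode below 0.015 m and angle between each of dishes, bottle, beaker's own z axis and vertical below 0.1 rad); the robot touches nothing.
It fails at once if the carton is lifted off the bench or carried (height (world z) of carton_center above 0.13 m or (angle between carton's own z axis and vertical above 0.8 rad and height (world z) of carton_center above 0.115 m) or (angle between carton's own z axis and vertical above 1.3 rad and height (world z) of carton_center above 0.075 m)).
It fails at once if the dish stack, bottle or beaker is displaced or tipped (not (distance of dishes from where it was at the start of the episode below 0.015 m) or not (distance of bottle from where it was at the start of the episode below 0.015 m) or not (distance of beaker from where it was at the start of the episode below 0.015 m) or not (angle between dishes's own z axis and vertical below 0.1 rad) or not (angle between bottle's own z axis and vertical below 0.1 rad) or not (angle between beaker's own z axis and vertical below 0.1 rad)).
It also fails if it takes over 61 s, if anything falls off the work surface, if the arm or the gripper's body presses on something with over 40 N, if the wrist force passes 120 N, or if a joint passes its speed limit or range.

ROBOT

A 6-joint arm with a two-finger parallel gripper is mounted at the origin on the work surface. World frame = base frame: x ahead of the robot, y to its left, z up, the work surface at z = 0. Lengths are in mm, angles in degrees, forces in N, time in s.
With the tool pointing down it reaches from about 350 to 850 mm from the base axis. Payload 8.1 kg.
Tool frame: the origin (TCP) lies midway between the tips of the shut fingers; the grasp point (between the pads) lies 19 mm behind it (r.grasp_offset is the distance from the TCP to the grasp point, in mm); z points along the fingers, x is the direction in which the jaws open and shut, and the axes are right-handed (so a half turn about z gives the same grasp; the last joint's range is limited). The gripper opens to 85 mm and grips with 20 to 120 N. Pads are 22 mm wide; open, the fingers measure 114 mm over their backs; the gripper's body (76 mm by 85 mm) begins 54 mm behind the grasp point. The pads swing forward as they close: fully open they stand 13 mm farther back than shut.
Start: joints at [-68.033, 7.471, 85.268, -0, 87.261, -4.893], TCP at [271.109, -535.261, 192.892] pointing down, gripper open.
Joint ranges: [-169.43, 169.43], [-51.17, 129.36], [1.28, 143.12], [-76.62, 256.62], [0, 156.53], [-152.29, 152.29]. Speed limits (degrees/s): [136.94, 136.94, 159.86, 180, 180, 180].

INTERFACE

Orientations are given as [roll, pitch, yaw] about the fixed x, y, z axes, in that order (R = Rz(yaw) Ry(pitch) Rx(roll)).
In Python, from bench import r, optics, hand_in gives the robot as it stands.
- The arm moves only by the shell command python3 -m pendant 'ROWS' [FORCE]. ROWS is JSON, a list of rows, each a list of 5 numbers: the opening, from 0 (shut) to 1 (fully open), then the shift along the tool's x, y, z in mm, then the turn about the tool's z in degrees. A call has 1 to 10 rows; each row shifts and turns the commanded pose from where the row before left it, along the tool's axes as they then stand; what a row does not reach is not made up. A row lasts 1/10 s, in which the tool goes at most 50 mm and 8.59 degrees, less where a joint would pass 70% of its speed; a pose out of reach is approached as far as the arm can. A call with a gripper value outside its range is refused whole. The fingers move at their own pace and stop on an object; FORCE is the grip in N (left out, the last holds). Time passes only in rows, so rows that do not move let the fingers close. It gives the time, the measured TCP pose, the force and the opening at its end, in the units of the state.
- r.sense(): the state, without advancing time (a new reading comes with each control period).
- optics.snapshot(name): name is "scene" or "side" or "wrist"; returns (picture, depth): 400x640x3 uint8, blue, green, red; 400x640 float32, mm along the optical axis (not along the pixel's ray), 0 where there is no reading.
- optics.camera_params(name): a dict with "camera_matrix" (3x3 intrinsics, pixels), "k1" (the pictures are not rectified: a ray, as slopes to the right and down, at radius r is drawn at 1 + k1 r^2 times it, then the intrinsics apply), "eye" and "orientation" of the camera in the world. Camera axes: x right, y down, z forward; pixel columns grow to the right and rows downward; lengths in mm; the calibration is good to about 2 mm. A picture is of the moment at which its call begins: read the wrist's pose just before it. camera_params takes no time and is no camera call; for the wrist camera it gives the pose at the moment of the call.
- hand_in(): hands the job in, once; it reports no verdict.
Trained networks look in the newest picture that a camera, given by its name, has taken for a name from the list of things; names that differ only in an ending like _2 or _b are one class to them, and where a whole thing is asked for, a point or a joint stands for the part that bears it (a point fixed in the world has none). Each returns a list of dicts, best first, with "score" (0 to 1); they miss things now and then, are a little off and sometimes report something else, mostly with a low value. They report only what shows in the picture. A call takes as long as a camera call. They do not tell look-alikes from the thing itself.
- optics.search_frame(camera, query): "at" ([x, y, z] in mm, in world coordinates, good to about 4 mm: the middle of the surface that is visible of it).
The state is a dict: "time": time; "joint_pos": joint angles; "qd": joint speeds; "joint_efforts": joint torques, N m; "tool_pos": TCP position; "tcp_rot": TCP orientation; "ft_force": force on the tool from outside, world axes, zero at the start; "wrist_torque": the same for the moment, N m; "finger_gap": finger opening in mm.
Only numpy, scipy, OpenCV 4.12 (cv2) and the standard library are available. Lean on these libraries where they do the work, as an engineer would, in place of code of your own. Each camera call takes 0.05 s, during which the arm holds its last target. There are 200 camera calls.

## Working session

There is one attempt and no reset: what is moved stays moved. The work goes in short steps, Python scripts to look and compute and a shell command to move; the robot and the scene stay as the last step left them, time stands still between calls to the robot, and variables do not carry over. Pictures are saved under pics/ and viewed, about 8 in all and at most 12, crops included, and the job is handed in when it is done.

```bash
mkdir -p pics; ls
cat > h.py <<'E'
import numpy as np, cv2
from scipy.spatial.transform import Rotation as R
from bench import r, optics, hand_in
def cam(name):
    p=optics.camera_params(name); return p
def pts(name,depth,p):
    K=np.array(p["camera_matrix"]);h,w=depth.shape
    u,v=np.meshgrid(np.arange(w),np.arange(h))
    a=(u-K[0,2])/K[0,0];b=(v-K[1,2])/K[1,1]
    x,y=a.copy(),b.copy()
    for _ in range(8):
        s=1+p["k1"]*(x*x+y*y);x=a/s;y=b/s
    c=np.stack([x*depth,y*depth,depth],-1)
    o=np.array(p["orientation"],float)
    M=o if o.shape==(3,3) else R.from_euler('xyz',o,degrees=True).as_matrix()
    return c@M.T+np.array(p["eye"])
E
python3 - <<'E'
from h import *
for n in ["scene","side"]:
    p=cam(n);print(n,p)
    im,d=optics.snapshot(n);cv2.imwrite(f"pics/{n}0.png",im);np.save(f"{n}0.npy",pts(n,d,p));np.save(f"{n}0d.npy",d)
    for q in ["carton","carton_opening","rail","dishes","bottle","beaker"]:
        print(q,[(np.round(k["at"]).tolist(),round(k["score"],2)) for k in optics.search_frame(n,q)])
print(r.sense())
E
```

```text
pics
scene {'camera_matrix': array([[379.16342872,   0.        , 321.75051633],
       [  0.        , 379.16342872, 202.004297  ],
       [  0.        ,   0.        ,   1.        ]]), 'k1': -0.0598528317205684, 'eye': array([1228.64280179,   20.53618011,  718.69956763]), 'orientation': array([-1.36927648e+02,  1.05340934e-01,  9.36506480e+01])}
carton [([435.0, -289.0, 200.0], 0.89), ([841.0, -212.0, 168.0], 0.83), ([743.0, -376.0, 171.0], 0.81), ([637.0, -234.0, 172.0], 0.77)]
carton_opening [([839.0, -211.0, 171.0], 0.98), ([438.0, -290.0, 195.0], 0.87), ([747.0, -377.0, 170.0], 0.76), ([632.0, -239.0, 168.0], 0.68)]
rail []
dishes [([620.0, 208.0, 74.0], 0.77)]
bottle [([774.0, -47.0, 88.0], 0.94)]
beaker [([572.0, -394.0, 71.0], 0.84)]
side {'camera_matrix': array([[479.78238085,   0.        , 313.23265582],
       [  0.        , 479.78238085, 198.69330999],
       [  0.        ,   0.        ,   1.        ]]), 'k1': -0.06278288445519449, 'eye': array([555.23465569, 863.39562707, 994.1849374 ]), 'orientation': array([-135.99326105,   -0.53795299, -176.37987992])}
carton [([716.0, 
[... 447 characters left out ...]
.0, 30.0], 0.38)]
beaker []
{'time': 0.7, 'joint_pos': array([-6.80340928e+01,  7.46868575e+00,  8.52680482e+01,  1.48580336e-03,
        8.72603808e+01, -4.89098413e+00]), 'qd': array([-0.04213836,  0.02837846,  0.01486626, -0.01224918, -0.05168478,
        0.04155323]), 'joint_efforts': array([-2.59150765e-03, -5.69156206e+01, -5.00752437e+01, -5.17237531e-04,
        1.34023838e-03,  3.16725504e-05]), 'tool_pos': array([ 271.11227929, -535.27145953,  192.91572057]), 'tcp_rot': array([-1.79998767e+02, -3.00123149e-03, -6.31431797e+01]), 'ft_force': array([-0.28477448,  0.45743022,  0.70445612]), 'wrist_torque': array([-0.04161146, -0.02586732, -0.04819903]), 'finger_gap': 85.5438069610459}
```

View pics/scene0.png

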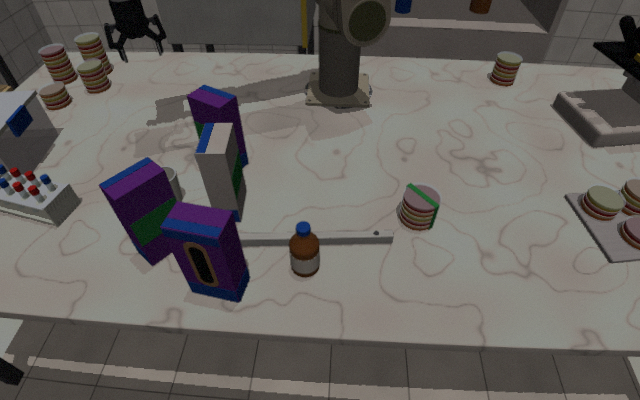

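View pics/side0.png

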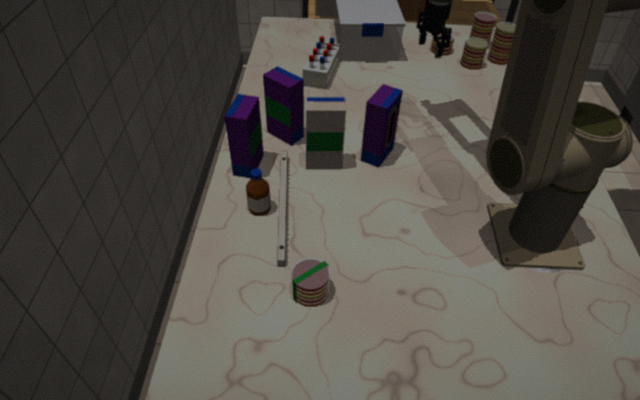

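The scene view shows the white carton at about px (220,165), between three purple look-alikes at (215,120), (140,205) and (205,250). The beaker is hidden behind it at (172,183), the rail runs along (250–390, 238), the bottle is at (304,250) and the dishes at (418,207). The side view agrees, with the green back of the white carton facing +y. Next I'll measure the poses from depth.

Run:
```python
from h import *
for n in ["scene","side"]:
    P=np.load(f"{n}0.npy");d=np.load(f"{n}0d.npy");im=cv2.imread(f"pics/{n}0.png")
    P=np.where(d[...,None]>0,P,np.nan)
    x,y,z=P[...,0],P[...,1],P[...,2]
    def box(nm,m):
        q=P[m]
        if len(q)<8: print(nm,len(q));return
        rc=cv2.minAreaRect(q[:,:2].astype(np.float32));print(n,nm,len(q),np.round(q.mean(0)),"rect",np.round(rc[0]),np.round(rc[1]),round(rc[2],1))
    with np.errstate(invalid='ignore'):
        print("bench z",np.nanmedian(z[(x>450)&(x<800)&(y>-150)&(y<350)]))
        top=(z>212)&(z<228)
        nn,l,st,c=cv2.connectedComponentsWithStats(top.astype(np.uint8))
        for i in range(1,nn):
            if st[i,4]>60:
                m=l==i; box("top%s"%np.round(im[m].mean(0)),m)
        box("rail",(z>22)&(z<36)&(x>620)&(x<760)&(y>-350)&(y<250)&(np.abs(x-690)<45)&~((x>720)&(y<20)))
        box("dish",(z>72)&(z<88)&(abs(x-600)<90)&(abs(y-215)<90))
        box("bottlecap",(z>128)&(z<150)&(abs(x-760)<60)&(abs(y+30)<60))
        box("beaker",(z>60)&(z<95)&(abs(x-565)<60)&(abs(y+405)<70))
        # front face of carton (green back)
        m=(z>20)&(z<200)&(x>540)&(x<665)&(y>-235)&(y<-170); 
        if n=="side": box("back",m)
```

```text
bench z 0.24893573278745862
scene top[32. 35. 38.] 135 [ 58. -25. 220.] rect [ 51. -30.] [109.  28.] 59.8
scene top[9. 9. 9.] 715 [110. 847. 224.] rect [119. 873.] [221. 112.] 7.5
scene top[85. 32. 52.] 722 [ 427. -304.  220.] rect [ 421. -307.] [112.  66.] 62.2
scene top[108.  97.  94.] 1046 [ 594. -253.  220.] rect [ 589. -255.] [111.  66.] 4.0
scene top[87. 33. 53.] 1425 [ 725. -383.  220.] rect [ 721. -384.] [ 69. 111.] 52.4
scene top[89. 35. 50.] 1962 [ 821. -223.  221.] rect [ 817. -225.] [111.  68.] 80.8
scene rail 1124 [690. -24.  30.] rect [689. -29.] [ 23. 355.] 5.1
scene dish 875 [599. 216.  79.] rect [595. 216.] [89. 91.] 79.0
scene bottlecap 183 [760. -48. 139.] rect [757. -49.] [28. 28.] 43.4
scene beaker 200 [ 564. -400.   79.] rect [ 563. -401.] [66. 26.] 37.5
bench z 1.5119650764795551
side top[38. 41. 43.] 1257 [1228.  -99.  220.] rect [1228. -295.] [  10. 1238.] 0.0
side top[71. 23. 43.] 513 [ 717. -377.  220.] rect [ 717. -382.] [ 72. 115.] 53.4
side top[75. 24. 40.] 548 [ 419. -299.  220.] rect [ 418. -303.] [115.  66.] 63.0
side top[73. 22. 41.] 608 [ 814. -218.  220.] rect [ 815. -223.] [113.  66.] 80.5
side top[94. 88. 90.] 625 [ 585. -247.  221.] rect [ 584. -252.] [110.  71.] 4.4
side top[20. 24. 26.] 243 [ 16.  61. 220.] rect [ 5. 56.] [ 32. 113.] 84.2
side rail 858 [688. -46.  31.] rect [691. -98.] [ 45. 500.] 1.5
side dish 1046 [594. 220.  80.] rect [594. 218.] [91. 89.] 83.0
side bottlecap 105 [754. -43. 139.] rect [755. -47.] [27. 37.] 7.5
beaker 0
side back 1643 [ 589. -222.  114.] rect [ 588. -222.] [97. 15.] 1.9
```

Measured: carton centre (587,-254), +x axis yaw 94°. Rail origin about (692,-61), yaw about 5°. Beaker about (563,-401), below the fingers at push height. I'll raise, square the tool (yaw 4°) and move above the place behind the carton.

```bash
python3 -m pendant '[[0.5,0,0,-16,-8.4],[0.5,0,0,-16,-8.4],[0.5,0,0,-16,-8.4],[0.5,0,0,-16,-8.4],[0.5,0,0,-16,-8.4],[0.5,0,0,-16,-8.4],[0.5,0,0,-16,-8.4],[0.5,0,0,-16,-8.4]]' && python3 -m pendant '[[0.5,41,-21,0,0],[0.5,41,-21,0,0],[0.5,41,-21,0,0],[0.5,41,-21,0,0],[0.5,41,-21,0,0],[0.5,41,-21,0,0],[0.5,41,-21,0,0],[0.5,41,-21,0,0],[0.5,0,0,0,0]]'
python3 - <<'E'
from h import *
p=cam("wrist");im,d=optics.snapshot("wrist");P=pts("wrist",d,p);cv2.imwrite("pics/w1.png",im)
m=(d>0)&(abs(P[...,2]-220)<8)&(abs(P[...,0]-587)<75)&(abs(P[...,1]+254)<50)
if m.sum()>9: print(m.sum(),cv2.minAreaRect(P[m][:,:2].astype(np.float32)))
m=(d>0)&(abs(P[...,2]-88)<8)&(abs(P[...,0]-563)<60)&(abs(P[...,1]+401)<60)
if m.sum()>9: print(m.sum(),cv2.minAreaRect(P[m][:,:2].astype(np.float32)))
E
```

```text
time: 1.5
tool_pos: [271.1, -535.2, 321.6]
tcp_rot: [180.0, -0.0, 4.4]
ft_force: [0.0, 0.0, 0.1]
finger_gap: 42.7
time: 2.4
tool_pos: [590.5, -339.9, 319.3]
tcp_rot: [-179.9, -0.0, 4.4]
ft_force: [0.1, -0.7, -0.4]
finger_gap: 42.8
11969 ((585.9864501953125, -254.0580596923828), (110.24468994140625, 64.94207763671875), 4.272994518280029)
667 ((575.29150390625, -416.5690002441406), (66.4715805053711, 66.89611053466797), 20.897403717041016)
```

View pics/w1.png

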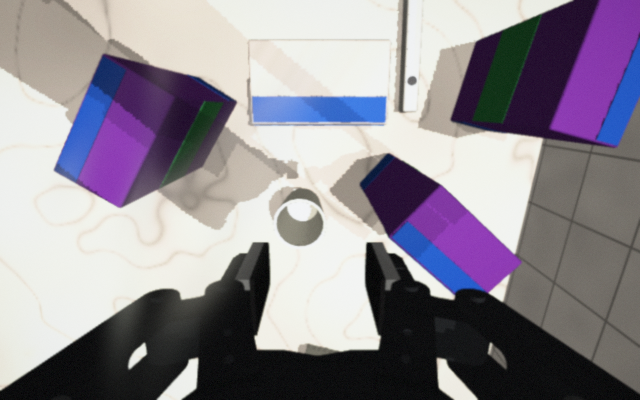

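The wrist view confirms the white carton at px (320,82), with its blue stripe on the side nearest the gripper. The beaker is at (298,215) and the rail end at (410,80). I'll lower to about 190 mm and push toward tool -y.

```bash
python3 -m pendant '[[0.5,0,0,40,0],[0.5,0,0,40,0],[0.5,0,0,40,0],[0.5,0,0,10,0],[0.5,0,-15,0,0],[0.5,0,-15,0,0],[0.5,0,-5,0,0],[0.5,0,-5,0,0]]' && python3 -m pendant '[[0.5,0,-6,0,0],[0.5,0,-6,0,0],[0.5,0,-6,0,0],[0.5,0,-6,0,0],[0.5,0,-6,0,0],[0.5,0,-6,0,0]]'
python3 - <<'E'
from h import *
p=cam("side");im,d=optics.snapshot("side");P=pts("side",d,p)
m=(d>0)&(P[...,2]>195)&(P[...,2]<240)&(abs(P[...,0]-587)<75)&(P[...,1]>-275)&(P[...,1]<-120)
q=P[m];print(m.sum(),q.mean(0),q.min(0),q.max(0))
E
```

```text
time: 3.25
tool_pos: [584.9, -304.2, 194.0]
tcp_rot: [179.8, -0.2, 4.1]
ft_force: [0.3, -0.2, -0.3]
finger_gap: 42.5
time: 3.85
tool_pos: [580.9, -268.2, 190.8]
tcp_rot: [-180.0, 0.0, 4.1]
ft_force: [0.1, -0.1, 0.7]
finger_gap: 42.8
771 [ 584.84558183 -238.12313519  216.61948145] [ 528.58343004 -274.97713606  195.28017354] [ 640.28288952 -213.86985893  239.32425362]
```

```bash
python3 -m pendant '[[0.5,0,-6,0,0],[0.5,0,-6,0,0],[0.5,0,-6,0,0],[0.5,0,-6,0,0],[0.5,0,-6,0,0],[0.5,0,-6,0,0],[0.5,0,-4,0,0],[0.5,0,-4,0,0],[0.5,0,-4,0,0],[0.5,0,-4,0,0]]'
cat > look.py <<'E'
from h import *
import sys
def state(tag):
    for n in ["scene","side"]:
        p=cam(n);im,d=optics.snapshot(n);P=pts(n,d,p);cv2.imwrite(f"pics/{n}{tag}.png",im)
        for nm,lo,hi in [("upright",205,245),("lying",58,70)]:
            m=(d>0)&(P[...,2]>lo)&(P[...,2]<hi)&(abs(P[...,0]-600)<100)&(abs(P[...,1]+110)<185)
            m&=im.max(-1)>0
            k,l,st,_=cv2.connectedComponentsWithStats(m.astype(np.uint8))
            for i in range(1,k):
                if st[i,4]>150:
                    q=P[l==i];rc=cv2.minAreaRect(q[:,:2].astype(np.float32))
                    print(n,nm,st[i,4],np.round(q.mean(0)),np.round(rc[0],1),np.round(rc[1],1),round(rc[2],1))
state(sys.argv[1])
E
python3 look.py 2; python3 -c "
from h import *;print(r.sense()['time'])"
```

```text
time: 4.9
tool_pos: [577.3, -216.6, 190.9]
tcp_rot: [180.0, 0.0, 4.1]
ft_force: [0.8, 0.8, -0.1]
finger_gap: 42.7
scene upright 1012 [ 606. -253.  220.] [ 588.  -245.7] [109.8  83.7] 3.3
side upright 614 [ 586. -240.  221.] [ 583.3 -244.5] [109.5  84.7] 4.2
5.0
```

View pics/side2.png

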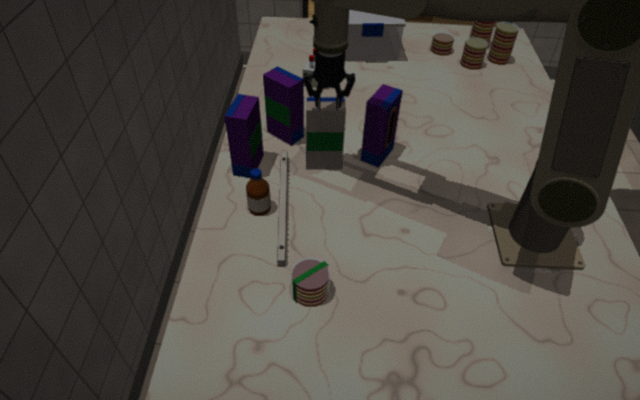

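The side view shows the carton still upright at px (325,130), with the fingers near its top edge at (325,95). The reported TCP would be inside the carton, so I'll look again before moving.

Run:
```python
from h import *
s=r.sense();print(s['time'],s['tool_pos'],s['tcp_rot'],s['ft_force'],s['finger_gap'],s['joint_pos'])
for n in ["scene","side"]:
    p=cam(n);K=np.array(p["camera_matrix"]);M=R.from_euler('xyz',p["orientation"],degrees=True).as_matrix()
    c=M.T@(np.array(s['tool_pos'])-p["eye"]);a=c[:2]/c[2];a=a*(1+p["k1"]*(a@a));print(n,"tcp px",a*K[0,0]+K[:2,2],"depth",c[2])
    im,d=optics.snapshot(n);u,v=np.round(a*K[0,0]+K[:2,2]).astype(int);print(d[v-3:v+4:3,u-20:u+21:10])
    P=pts(n,d,p);np.save(f"{n}3.npy",P);cv2.imwrite(f"pics/{n}3.png",im)
    u0=max(u-80,0);v0=max(v-90,0);cv2.imwrite(f"pics/{n}3c.png",cv2.resize(im[v0:v0+180,u0:u0+160],None,fx=3,fy=3));print("crop",u0,v0)
a=cv2.imread("pics/scene3c.png");b=cv2.imread("pics/side3c.png");cv2.imwrite("pics/c3.png",cv2.resize(np.hstack([a,b]),(800,450)))
```

```text
5.0 [ 577.34651934 -216.2906949   190.91932205] [-1.79991497e+02 -1.76142915e-03  4.08124688e+00] [-0.16092535 -0.50661504  0.20997474] 42.91424396054805 [-2.53064612e+01  1.00640227e+01  8.26152484e+01  8.28194063e-03
  8.73233666e+01 -2.93880952e+01]
scene tcp px [234.61768683 145.77176049] depth 839.9799244363312
[[ 799.6012   800.70374  873.46454 1037.2882  1150.7661 ]
 [ 791.21075  790.28845  874.34796 1040.5814  1144.1342 ]
 [ 787.8795   785.61584  872.95355 1046.576   1133.0823 ]]
crop 155 56
side tcp px [327.14374726 120.16077899] depth 1327.6188901268529
[[1322.072  1329.9281 1328.2053 1331.3058 1650.9669]
 [1332.2373 1333.7703 1336.3025 1336.4568 1641.1141]
 [1335.7782 1345.555  1344.9019 1342.3761 1631.1102]]
crop 247 30
```

View pics/c3.png

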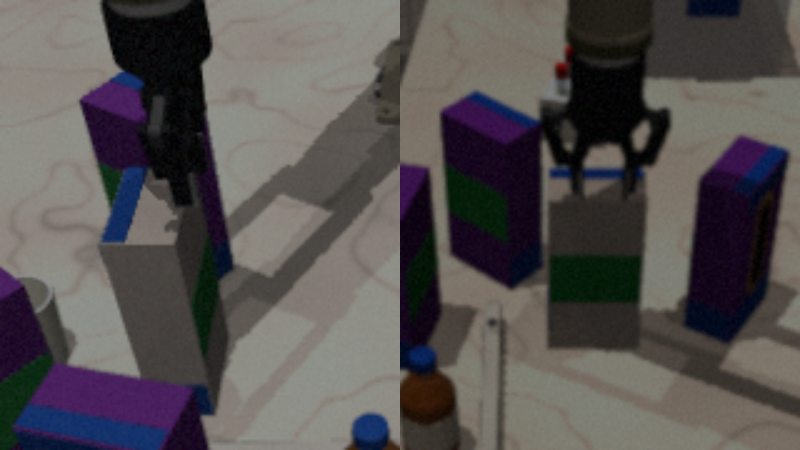

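The crop shows that the fingertips went over the carton's top, with the carton still upright and unmoved. So the half-open tips sit higher than TCP z suggests. I'll measure the tip height in depth.

Run:
```python
from h import *
for n in ["scene","side"]:
    P=np.load(f"{n}3.npy");im=cv2.imread(f"pics/{n}3.png")
    m=(im.max(-1)<45)&(abs(P[...,0]-577)<70)&(abs(P[...,1]+222)<40)&(P[...,2]>150)&(P[...,2]<300)
    q=P[m];print(n,len(q))
    for a in range(190,300,10):
        w=q[(q[:,2]>=a)&(q[:,2]<a+10)]
        if len(w): print(a,len(w),np.round(w.min(0)),np.round(w.max(0)))
    t=(abs(P[...,2]-220)<5)&(im.min(-1)>45)&(abs(P[...,0]-587)<70)&(abs(P[...,1]+250)<50)
    print(cv2.minAreaRect(P[t][:,:2].astype(np.float32)))
```

```text
scene 634
190 29 [ 557. -225.  190.] [ 635. -219.  200.]
200 27 [ 530. -227.  200.] [ 629. -219.  210.]
210 19 [ 532. -227.  210.] [ 634. -218.  218.]
230 29 [ 549. -223.  230.] [ 607. -207.  240.]
240 62 [ 551. -223.  240.] [ 614. -203.  250.]
250 63 [ 550. -224.  250.] [ 615. -203.  260.]
260 45 [ 546. -220.  260.] [ 615. -203.  269.]
270 37 [ 546. -226.  270.] [ 631. -200.  280.]
280 99 [ 525. -224.  280.] [ 634. -200.  290.]
290 73 [ 527. -225.  291.] [ 636. -198.  300.]
((589.8408203125, -254.93624877929688), (106.50933074951172, 66.57337188720703), 3.984018087387085)
side 596
190 39 [ 534. -231.  190.] [ 631. -215.  200.]
200 39 [ 534. -228.  200.] [ 628. -216.  210.]
210 34 [ 535. -227.  210.] [ 620. -216.  218.]
220 9 [ 552. -258.  220.] [ 610. -217.  224.]
230 11 [ 547. -218.  233.] [ 603. -203.  239.]
240 29 [ 542. -230.  241.] [ 609. -201.  249.]
250 29 [ 542. -224.  250.] [ 609. -198.  260.]
260 30 [ 542. -221.  260.] [ 609. -200.  269.]
270 29 [ 538. -213.  270.] [ 614. -199.  279.]
280 99 [ 525. -228.  280.] [ 627. -197.  290.]
290 57 [ 523. -229.  291.] [ 630. -195.  300.]
((584.63916015625, -253.20492553710938), (110.3511734008789, 65.73404693603516), 6.1991705894470215)
```

The visible tips end at z≈231 while the TCP reads 191, so they sit about 40 mm higher. The carton hasn't moved. I'll back out above the top, lower so the tips are at about 185 mm, and check the tip height before pushing.

```bash
python3 -m pendant '[[0.5,0,0,-20,0],[0.5,0,0,-10,0],[0.5,0,38,0,0],[0.5,0,38,0,0],[0.5,0,38,0,0],[0.5,0,4,0,0],[0.5,0,0,35,0],[0.5,0,0,35,0],[0.5,0,0,5,0],[0.5,0,0,0,0]]'
python3 - <<'E'
from h import *
s=r.sense();T=s['tool_pos'];print(T,s['ft_force'])
for n in ["scene","side"]:
    p=cam(n);im,d=optics.snapshot(n);P=pts(n,d,p);cv2.imwrite(f"pics/{n}4.png",im)
    m=(d>0)&(abs(P[...,0]-T[0])<45)&(abs(P[...,1]-T[1])<25)&(P[...,2]>110)&(P[...,2]<300)
    q=P[m];print(n,len(q),np.round(q[np.argsort(q[:,2])[:12]]).tolist())
p=cam("wrist");im,d=optics.snapshot("wrist");P=pts("wrist",d,p)
m=(d>0)&(abs(P[...,0]-T[0])<45)&(abs(P[...,1]-T[1])<25)&(P[...,2]>100)
q=P[m];print("wrist",len(q),np.round(q[np.argsort(q[:,2])[:8]]).tolist())
E
```

```text
time: 6.1
tool_pos: [584.9, -333.6, 144.7]
tcp_rot: [-179.9, 0.1, 4.1]
ft_force: [0.1, 0.3, 0.9]
finger_gap: 42.8
[ 584.85242696 -333.64078346  144.71226544] [0.05131022 0.3022273  0.8898437 ]
scene 772 [[562.0, -339.0, 185.0], [562.0, -334.0, 185.0], [559.0, -340.0, 185.0], [613.0, -327.0, 186.0], [613.0, -329.0, 186.0], [563.0, -331.0, 186.0], [613.0, -334.0, 186.0], [613.0, -325.0, 186.0], [613.0, -331.0, 186.0], [565.0, -335.0, 187.0], [614.0, -335.0, 187.0], [616.0, -337.0, 188.0]]
side 575 [[553.0, -331.0, 194.0], [550.0, -329.0, 196.0], [615.0, -329.0, 197.0], [606.0, -324.0, 197.0], [612.0, -321.0, 199.0], [562.0, -324.0, 199.0], [551.0, -330.0, 199.0], [609.0, -320.0, 199.0], [556.0, -324.0, 199.0], [618.0, -324.0, 199.0], [559.0, -324.0, 199.0], [606.0, -323.0, 201.0]]
wrist 29927 [[566.0, -338.0, 188.0], [566.0, -337.0, 188.0], [566.0, -340.0, 188.0], [566.0, -339.0, 188.0], [566.0, -336.0, 188.0], [565.0, -331.0, 188.0], [566.0, -338.0, 188.0], [609.0, -334.0, 188.0]]
```

The tips are at z≈185, confirmed by three cameras. Now the push.

```bash
python3 -m pendant '[[0.5,5,-12,0,0],[0.5,0,-12,0,0],[0.5,0,-6,0,0],[0.5,0,-6,0,0],[0.5,0,-6,0,0],[0.5,0,-6,0,0],[0.5,0,-6,0,0],[0.5,0,-6,0,0]]' && python3 look.py 5
```

```text
time: 7.05
tool_pos: [586.3, -273.9, 145.9]
tcp_rot: [-180.0, 0.0, 4.1]
ft_force: [-0.0, -1.0, 1.1]
finger_gap: 42.6
scene upright 1423 [ 597. -232.  222.] [ 585.9 -239.2] [112.2  92.1] 2.8
side upright 938 [ 582. -224.  224.] [ 582.3 -235.6] [110.4  95.1] 3.6
```

Top edge has moved about 20 mm, so it is tipping. Continuing.

```bash
python3 -m pendant '[[0.5,0,-6,0,0],[0.5,0,-6,0,0],[0.5,0,-6,0,0],[0.5,0,-6,0,0],[0.5,0,-6,0,0],[0.5,0,-6,0,0],[0.5,0,0,0,0],[0.5,0,0,0,0],[0.5,0,0,0,0],[0.5,0,0,0,0]]' && python3 look.py 6
```

```text
time: 8.15
tool_pos: [583.8, -238.7, 145.9]
tcp_rot: [180.0, 0.0, 4.0]
ft_force: [-1.0, 0.3, 0.9]
finger_gap: 42.8
scene upright 219 [ 605. -233.  226.] [ 595.4 -236.2] [90.3 25.3] 2.5
scene lying 2944 [ 581. -109.   64.] [ 576.4 -109.7] [113.9 220.6] 4.4
side lying 2222 [573. -95.  66.] [ 572.7 -103.1] [110.1 226.5] 4.2
```

Carton lies at about (575,-109), angle 4.3°, top at z≈64, so step 1 is met. It needs about 56 mm along rail +x. Next I'll go over to its robot side and turn the jaws along the rail.

```bash
python3 -m pendant '[[0.5,0,0,-30,0],[0.5,-24,-32,-15,0],[0.5,-24,-32,-15,0],[0.5,-24,-32,0,0],[0.5,-24,-33,0,0],[0.8,0,0,0,8.1],[0.8,0,0,0,8.1],[0.8,0,0,0,8.1],[0.8,0,0,0,8.1],[0.8,0,0,0,8.1]]' && python3 -m pendant '[[0.8,0,0,0,8.1],[0.8,0,0,0,8.1],[0.8,0,0,0,8.1],[0.8,0,0,0,8.1],[0.8,0,0,0,8.1],[0.8,0,0,0,8],[0.8,0,0,30,0],[0.8,0,0,30,0],[0.8,0,0,30,0],[0.8,0,0,0,0]]'
cat > tip.py <<'E'
from h import *
s=r.sense();T=s['tool_pos'];print(s['time'],T,s['tcp_rot'],s['ft_force'])
p=cam("wrist");im,d=optics.snapshot("wrist");P=pts("wrist",d,p);cv2.imwrite("pics/wt%d.png"%(s['time']*10),im)
m=(d>0)&(abs(P[...,0]-T[0])<25)&(abs(P[...,1]-T[1])<62)&(P[...,2]>15)
q=P[m];q=q[np.argsort(q[:,2])];print("tips z",np.percentile(q[:,2],[0.1,1]),np.round(q[:6]).tolist())
m=(d>0)&(abs(P[...,2]-64)<5)&(abs(P[...,0]-600)<110)&(abs(P[...,1]+100)<130)&(P[...,0]>T[0]+14)
rc=cv2.minAreaRect(P[m][:,:2].astype(np.float32));print("carton",m.sum(),rc, "nearest x",np.percentile(P[m][:,0],1))
m=(d>0)&(abs(P[...,2]-30)<4)&(abs(P[...,0]-690)<45)&(abs(P[...,1]+60)<230)
if m.sum()>50:
    print("rail",m.sum(),cv2.minAreaRect(P[m][:,:2].astype(np.float32)))
E
python3 tip.py
```

```text
time: 9.25
tool_pos: [479.0, -116.6, 206.1]
tcp_rot: [-180.0, -0.0, -36.8]
ft_force: [0.4, 0.2, 0.3]
finger_gap: 68.3
time: 10.25
tool_pos: [475.7, -115.4, 111.4]
tcp_rot: [179.6, 0.2, -85.0]
ft_force: [-1.1, 0.5, -0.4]
finger_gap: 68.4
10.25 [ 475.65239712 -115.42977197  111.38578143] [179.5873735    0.1893169  -84.95054966] [-1.06733671  0.5045728  -0.40115917]
tips z [157.41050546 163.06747273] [[477.0, -149.0, 155.0], [487.0, -149.0, 156.0], [470.0, -81.0, 156.0], [475.0, -81.0, 156.0], [477.0, -81.0, 156.0], [484.0, -148.0, 156.0]]
carton 49021 ((562.0446166992188, -104.39860534667969), (87.30036163330078, 221.31956481933594), 4.844417572021484) nearest x 517.6823424102926
```

```bash
python3 -m pendant '[[0.8,0,0,35,0],[0.8,0,0,35,0],[0.8,0,0,30,0],[0.8,0,0,0,0]]' && python3 tip.py
```

```text
time: 10.7
tool_pos: [476.8, -115.8, 13.8]
tcp_rot: [179.7, 0.1, -84.9]
ft_force: [-0.5, -0.5, -0.1]
finger_gap: 68.2
10.7 [ 476.80412436 -115.76920547   13.75307673] [ 1.79731950e+02  1.23650906e-01 -8.49451156e+01] [-0.50269525 -0.52621254 -0.14538119]
tips z [59.74006031 65.49609966] [[477.0, -150.0, 58.0], [485.0, -149.0, 58.0], [479.0, -81.0, 58.0], [479.0, -81.0, 58.0], [484.0, -149.0, 58.0], [477.0, -81.0, 58.0]]
carton 100281 ((534.3499145507812, -106.64086151123047), (94.07852935791016, 221.86544799804688), 4.8495659828186035) nearest x 516.5352061669494
```

```bash
python3 -m pendant '[[0.8,0,0,10,0],[0.8,0,0,10,0],[0.8,0,0,6,0],[0.8,0,0,0,0]]' && python3 tip.py
```

```text
time: 11.15
tool_pos: [478.5, -116.3, -10.7]
tcp_rot: [179.9, 0.0, -84.9]
ft_force: [0.1, -0.1, 0.7]
finger_gap: 68.4
11.15 [ 478.4912442  -116.28214735  -10.69300168] [ 1.79943769e+02  2.66576678e-02 -8.49363410e+01] [ 0.11509464 -0.11468741  0.70464842]
tips z [35.41971391 40.98593709] [[480.0, -150.0, 33.0], [487.0, -149.0, 34.0], [472.0, -82.0, 34.0], [480.0, -81.0, 34.0], [471.0, -82.0, 34.0], [481.0, -81.0, 34.0]]
carton 120647 ((532.5460205078125, -111.7372817993164), (87.24846649169922, 210.96841430664062), 5.082629203796387) nearest x 516.660554199019
```

```bash
python3 -m pendant '[[0.8,0,-10,0,0],[0.8,0,-10,0,0],[0.8,0,-5,0,0],[0.8,0,-5,0,0],[0.8,0,-5,0,0],[0.8,0,-5,0,0],[0.8,0,-5,0,0],[0.8,0,-5,0,0],[0.8,0,-5,0,0],[0.8,0,-5,0,0]]' && python3 look.py 7
```

```text
time: 12.2
tool_pos: [539.1, -111.1, -10.3]
tcp_rot: [180.0, 0.0, -84.9]
ft_force: [-2.8, 0.5, 0.7]
finger_gap: 68.5
scene upright 459 [ 572. -106.  230.] [ 563.4 -107.4] [43.6 85.5] 12.5
scene lying 3171 [ 610. -102.   64.] [ 599.3 -103.3] [125.9 221.3] 5.2
side upright 294 [541. -78. 230.] [544.6 -86. ] [39.5 83.2] 75.6
side lying 2152 [604. -88.  66.] [ 595.4 -100.1] [125.9 227. ] 5.1
```

```bash
python3 -m pendant '[[0.8,0,-5,0,0],[0.8,0,-5,0,0],[0.8,0,-5,0,0],[0.8,0,-4,0,0],[0.8,0,-2,0,0]]' && python3 -m pendant '[[0.8,0,-2,0,0],[0.8,0,-2,0,0]]'&& python3 -m pendant '[[0.8,0,-1,0,0],[0.8,0,-1,0,0]]'
```

```text
time: 12.8
tool_pos: [560.1, -109.3, -10.1]
tcp_rot: [-180.0, 0.0, -84.9]
ft_force: [-3.4, -0.9, 1.4]
finger_gap: 68.3
time: 13.0
tool_pos: [563.7, -109.0, -10.2]
tcp_rot: [180.0, 0.0, -84.9]
ft_force: [-2.3, -0.6, 0.8]
finger_gap: 68.4
time: 13.2
tool_pos: [563.9, -109.0, -10.2]
tcp_rot: [179.8, 0.0, -84.9]
ft_force: [-16.6, -1.0, 10.9]
finger_gap: 68.7
```

Force rose to 17 N as the carton met the rail. I'll back off and look.

```bash
python3 -m pendant '[[0.8,0,1,0,0],[0.8,0,2,0,0],[0.8,0,15,0,0],[0.8,0,30,0,0],[0.8,0,0,-40,0],[0.8,0,0,-50,0],[0.8,0,20,-50,0],[0.8,0,40,-40,0],[0.8,0,40,0,0],[0.8,0,0,0,0]]'
python3 - <<'E'
from h import *
for n in ["scene","side","wrist"]:
    p=cam(n);im,d=optics.snapshot(n);P=pts(n,d,p);cv2.imwrite(f"pics/{n}8.png",im)
    X,Y,Z=P[...,0],P[...,1],P[...,2]
    m=(d>0)&(abs(Z-64)<5)&(abs(X-630)<90)&(abs(Y+100)<150)
    m=(m).astype(np.uint8);k,l,st,_=cv2.connectedComponentsWithStats(m);i=1+st[1:,4].argmax()
    rc=cv2.minAreaRect(P[l==i][:,:2].astype(np.float32))
    m=(d>0)&(abs(Z-30)<4)&(abs(X-690)<32)&(Y>-260)&(Y<170)&~((X>722))
    k,l,st,_=cv2.connectedComponentsWithStats(m.astype(np.uint8));i=1+st[1:,4].argmax()
    rr=cv2.minAreaRect(P[l==i][:,:2].astype(np.float32))
    print(n,"carton",rc,"rail",rr)
    for a in (4.9,5.1):
        t=np.radians(a);v=np.array(rc[0])-rr[0];print("  rel in rail-ish",v@[np.cos(t),np.sin(t)],v@[-np.sin(t),np.cos(t)])
for q in ["dishes","bottle","beaker"]:
    print(q,[(np.round(k["at"]).tolist(),round(k["score"],2)) for k in optics.search_frame("scene",q)][:2])
E
```

```text
time: 14.2
tool_pos: [422.1, -121.6, 162.9]
tcp_rot: [-179.9, -0.1, -85.0]
ft_force: [0.2, 0.2, -0.4]
finger_gap: 68.4
scene carton ((630.9309692382812, -100.34622192382812), (113.2247314453125, 221.3103790283203), 4.765876770019531) rail ((681.0711669921875, 54.35424041748047), (23.59644889831543, 189.35614013671875), 4.521186828613281)
  rel in rail-ish -63.17098768330911 -149.85225655468346
  rel in rail-ish -63.69368481545149 -149.63083570589782
side carton ((628.2549438476562, -97.15777587890625), (110.18756866455078, 225.1711883544922), 4.899687767028809) rail ((682.7314453125, -54.74980163574219), (34.161895751953125, 412.71160888671875), 4.9936299324035645)
  rel in rail-ish -57.8997646637739 -37.599770519746386
  rel in rail-ish -58.03065961077055 -37.39743355361265Traceback (most recent call last):
  File "<stdin>", line 6, in <module>
ValueError: attempt to get argmax of an empty sequence
```

View pics/scene8.png

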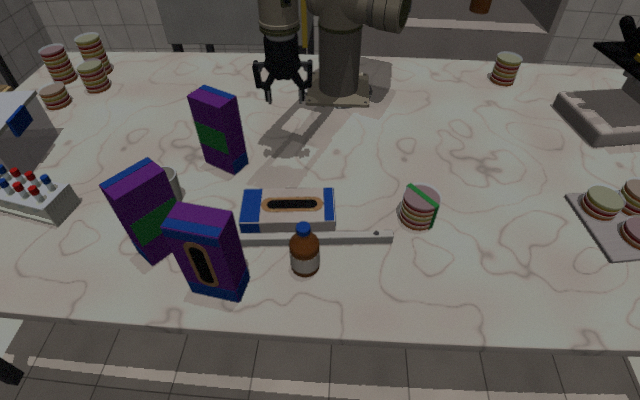

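The picture shows the carton lying opening-up at px (290,210), flush along the rail with no gap visible. The bottle (304,250), dishes (418,207) and beaker (172,183) are where they were. One quick check of them, then I hand in.

Run:
```python
from h import *
a=cv2.imread("pics/scene0.png").astype(int);b=cv2.imread("pics/scene8.png").astype(int)
for n,(u,v,w,h) in dict(bottle=(285,222,40,55),dishes=(398,182,42,50),beaker=(160,165,20,35)).items():
    A=a[v:v+h,u:u+w].astype(np.float32).mean(-1);B=b[v:v+h,u:u+w].astype(np.float32).mean(-1)
    print(n,"pixel shift",cv2.phaseCorrelate(A,B,cv2.createHanningWindow((w,h),cv2.CV_32F)))
hand_in()
```

```text
bottle pixel shift ((0.21909437462788972, 0.0499686978813898), 0.8471144588788351)
dishes pixel shift ((0.49062201504319347, -0.14044675650906413), 1.0078471471998427)
beaker pixel shift ((-0.05425072798501773, -0.18177289913728956), 1.0455324259069232)
the job is handed in; nothing more can be done
```

I tipped the carton onto its back with the opening up, pushed it against the near side of the rail until the force rose to 17 N, backed off and handed it in at about 14 s of the 61 s.

**Last checks**
- **Carton pose:** it lies with its top at about 64 mm and is parallel to the rail within about 0.01 rad. Its centre is about 40 mm from the rail's middle, so neither end reaches past the rail.
- **Gap to the rail:** the two cameras disagreed. The scene camera puts the carton's centre at -63 to -64 mm in the rail's frame, which is flush. The side camera gave -58 mm, but it measured the 20 mm rail as 34 mm wide, so I trust it less. Both values are inside the -72 to -55 mm limits.
- **Dishes, bottle and beaker:** each shifted less than 0.5 pixel between the first and last pictures, so they did not move. A final check of the carton with the wrist camera failed because the carton was not in view, and it stopped the trained networks' recheck of these three from running.

**What went wrong:** my first push passed over the carton's top without touching it. The half-open fingertips sat about 40 mm above the reported tool position (45 mm at the wider opening), more than the description gives. I measured the offset in the depth images, lowered the tool and repeated the push.

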